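Strain check of a filter block in the polarising viewer

ROBOT

A 6-joint arm with a two-finger parallel gripper is mounted at the origin on the work surface. World frame = base frame: x ahead of the robot, y to its left, z up, the work surface at z = 0. Lengths are in m, angles in rad, forces in N, time in s.
With the tool pointing down it reaches from about 0.35 to 0.975 m from the base axis. Payload 4.9 kg.
Tool frame: the origin (TCP) lies on the centre line of the jaws, within the pads' length; the fingertips stand 8 mm ahead of it and the grasp point (between the pads) lies 11 mm behind it; z points along the fingers, y is the direction in which the jaws open and shut (so a half turn about z gives the same grasp; the last joint's range is limited). The gripper opens to 85 mm and grips with 20 to 120 N. Pads are 22 mm wide; open, the fingers measure 114 mm over their backs; the gripper's body (76 mm by 85 mm) begins 54 mm behind the grasp point. The pads swing forward as they close: fully open they stand 13 mm farther back than shut.
Start: joints at [-1.223, 0.053, 1.613, -0, 1.476, -0.119], TCP at [0.281, -0.558, 0.239] pointing down, gripper open.
Joint ranges: [-3.01, 3.01], [-1.01, 2.22], [0.06, 2.58], [-1.02, 4.17], [0.09, 2.62], [-3.14, 3.14]. Speed limits (rad/s): [2.57, 2.57, 3.14, 3.14, 3.14, 3.14].

INTERFACE

Orientations are given as a rotation vector (axis times angle).
In Python, from station import get_obs, get_image, calibration, finish_job gives the robot as it stands. The module is installed in compiled form; this text tells all that it offers.
- The arm moves only by the shell command python3 -m jog 'ROWS' [FORCE]. ROWS is JSON, a list of rows, each a list of 7 numbers: the shift along the tool's x, y, z in cm, then the turn, a rotation vector about the tool's x, y, z in rad, then the closure in counts, from 0 (fully open) to 255 (shut). In form: [[dx, dy, dz, ax, ay, az, jaw], ...]. A call has 1 to 8 rows; each row is the pose to reach, as a shift and turn from the pose measured when the call began, along the tool's axes at that moment; what a row does not reach only later rows make up. A row lasts 1/12 s, in which the tool goes at most 41.7 mm and 7.16 degrees, less where a joint would pass 70% of its speed; a pose out of reach is approached as far as the arm can. A call with a gripper value outside its range is refused whole. The fingers move at their own pace and stop on an object; FORCE is the grip in N (left out, the last holds). Time passes only in rows, so rows that repeat a pose let the fingers close. It gives the time, the measured TCP pose, the force and the opening at its end, in the units of the state.
- get_obs(): the state, without advancing time (a new reading comes with each control period).
- get_image(name): name is "side" or "top"; returns the picture (384x512x3 uint8, red, green, blue); there is no depth.
- calibration(name): a dict with "vfov" (degrees; the focal length in pixels is half the picture's height over the tangent of half this angle, whatever the lens; pixels are square), "cx", "cy" (the principal point, pixels), "dist_coeffs" ([k1, k2, p1, p2, k3] as OpenCV has them; the pictures are not rectified), "R" (3x3) and "t" (3): a world point X has camera coordinates R X + t. Camera axes: x right, y down, z forward; pixel columns grow to the right and rows downward; lengths in m; the calibration is good to about 2 mm. A picture is of the moment at which its call begins. calibration takes no time and is no camera call.
- finish_job(): hands the job in, once; it reports no verdict.
The state is a dict: "t": time; "q": joint angles; "dq": joint speeds; "effort": joint torques, N m; "tool_pos": TCP position; "tool_rot": TCP orientation; "contact_force": force on the tool from outside, world axes, zero at the start; "wrist_torque": the same for the moment, N m; "opening": finger opening in m.
Only numpy, scipy, OpenCV 4.12 (cv2) and the standard library are available. Lean on these libraries where they do the work, as an engineer would, in place of code of your own. Each camera call takes 0.05 s, during which the arm holds its last target. There are 200 camera calls.

TASK

Check the glass of the filter block (the small block with a square metal stem) in the polarising viewer: first turn the ring on top of the viewer until its white line stands at 45 degrees, the middle one of the three long marks. Then pick the block up by its stem and hold it upright above the cross on the viewer's foot, level with the viewer's window, turning it so that its glazed sides face the window squarely one after another - the round glass, then the square one, then the narrow slot - with the side being shown right over the cross and kept still for about a second each. Finally stand the block upright in the white tray without dropping it; the block must not touch the viewer, the ring stays at 45, and the objective and the two dust caps stay where they are.

Things in the scene. Friction and masses are not known exactly. Their poses are not given: they have to be found in the camera images.
- viewer: Fixed polarising viewer: white housing 90 x 90 mm, 115 high, a round window (56 mm across, centre 80 mm up) in its -x side, and a grey foot plate 90 mm wide, 6 thick, reaching 95 mm out from that side. Origin: centre of the housing's underside; z up. Yaw varies. Seven black marks around the ring on its top, every 15 degrees from 0 (at -x) clockwise from above to 90 (at +y); 0, 45, 90 are long.
- focus (a point): The viewing point in the air: on the window's axis, 60 mm out from the housing's side, 80 mm above the bench, straight above the black cross on the foot plate. Axes as viewer (-x away from the window). A side is shown when its centre is here and it faces the window squarely, the rest of the block beyond it (towards -x), upright and still.
- ring_grip (a point): Point on the ring's vertical axis, 141 mm above the bench, at the height to grip. The ring is a black upright cylinder 44 mm in diameter, from 115 to 151 mm above the bench, with a thin skirt 58 mm in diameter and 4 mm high at its foot. Can be gripped across its diameter from above at any yaw.
- ring (a joint): Reading of the ring, rad: where its white line stands on the scale. Grows as the ring turns clockwise seen from above; 0 at the first long mark, 0.785 (45 degrees) at the middle long mark. Starts between -0.5 and 0.15. Light friction (0.05 N m); it stays where it is left.
- block: The loose filter block, 0.11 to 0.21 kg, upright on the bench at any yaw: a black body 40 x 40 mm, 45 high, with a square metal stem 20 x 20 mm, 40 high, on the middle of its top, sides parallel. Origin: centre of the underside, z up. +x side: round glass; +y side: square glass; -x side: narrow upright slot; -y side: blank.
- block_center (a point): Centre of the block's body, 22.5 mm above its underside (not counting the stem). Axes as block.
- block_grip (a point): Point on the stem's axis to grip, 68 mm above the block's underside (the stem runs from 45 to 85 mm). Axes as block.
- face_round (a point): Centre of the side with the round glass (20 mm from block_center along the block's +x).
- face_square (a point): Centre of the side with the square glass (20 mm from block_center along the block's +y).
- face_slot (a point): Centre of the side with the narrow slot (20 mm from block_center along the block's -x).
- tray: White open tray fixed to the bench, 110 x 110 mm, walls 4 mm thick and 16 mm high, floor 4 mm thick. Origin: centre of its underside.
- objective: Bystander: a steel microscope objective standing on the bench, 34 mm in diameter, 52 mm high. Origin at its foot.
- cap_a: Bystander: a black dust cap like a small cup, 42 mm across, 32 mm high. Origin at its foot.
- cap_b: Bystander: a smaller black dust cap, 38 mm across, 26 mm high. Origin at its foot.
There are look-alikes about, which are no part of the job. There is more than one size of the viewer; the job needs the smaller. Leave any blue or green look-alike of the block alone.

How it is judged:
By the outcome, as a careful person would: the job done as asked, in the order asked, and still so for the second after the job is handed in, with the robot touching nothing.
It also fails if it takes over 72 s, if anything falls off the work surface, if the arm or the gripper's body presses on something with over 40 N, if the wrist force passes 120 N, or if a joint passes its speed limit or range.

## Working session

There is one attempt and no reset: what is moved stays moved. The work goes in short steps, Python scripts to look and compute and a shell command to move; the robot and the scene stay as the last step left them, time stands still between calls to the robot, and variables do not carry over. Pictures are saved under pics/ and viewed, about 8 in all and at most 12, crops included, and the job is handed in when it is done.

```bash
mkdir -p pics; python3 - <<'E'
from station import *
import cv2,numpy as np
for n in("top","side"):
    im=get_image(n); cv2.imwrite(f"pics/{n}0.png",im[:,:,::-1]); c=calibration(n)
    print(n,c)
a=[cv2.imread(f"pics/{n}0.png") for n in("top","side")]
o=get_obs();print(o)
E
```

```text
top {'vfov': 54.11237870662849, 'cx': 260.97493495411175, 'cy': 196.64267043682133, 'dist_coeffs': array([-0.06254372,  0.        ,  0.        ,  0.        ,  0.        ]), 'R': array([[-2.53492582e-02, -9.99676124e-01, -2.25014613e-03],
       [-9.94257498e-01,  2.54458225e-02, -1.03944877e-01],
       [ 1.03968469e-01, -3.97700863e-04, -9.94580514e-01]]), 't': array([-0.07434975,  0.5466587 ,  1.14973157])}
side {'vfov': 50.54039546058093, 'cx': 258.2748497841671, 'cy': 191.6838441170648, 'dist_coeffs': array([-0.13390854,  0.        ,  0.        ,  0.        ,  0.        ]), 'R': array([[-0.7382158 , -0.67425224, -0.02052674],
       [-0.38051078,  0.44134879, -0.81266401],
       [ 0.55699999, -0.59211076, -0.5823709 ]]), 't': array([0.34625975, 0.35691212, 0.93401885])}
{'t': 0.1, 'q': array([-1.22297984e+00,  5.33007231e-02,  1.61417245e+00,  3.05584668e-05,
        1.47600981e+00, -1.18945496e-01]), 'dq': array([-0.00201389, -0.00077077, -0.00268902,  0.00049265,  0.00025927,
       -0.00190104]), 'effort': array([-4.27142584e-05, -3.94905066e+01, -3.71363354e+01, -1.98153143e-04,
        3.87524982e-03, -3.21674668e-05]), 'tool_pos': array([ 0.28109515, -0.55759715,  0.23817041]), 'tool_rot': array([-3.05459481e+00, -7.26110810e-01,  2.91412486e-04]), 'contact_force': array([ 0.23401367,  0.24608564, -0.14501953]), 'wrist_torque': array([ 0.05004068, -0.00630257,  0.05665435]), 'opening': 0.08546460260425562}
```

View pics/top0.png

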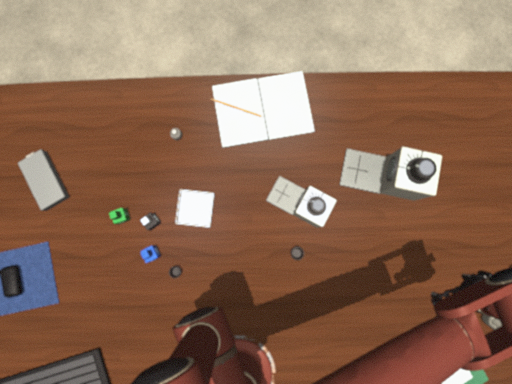

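View pics/side0.png

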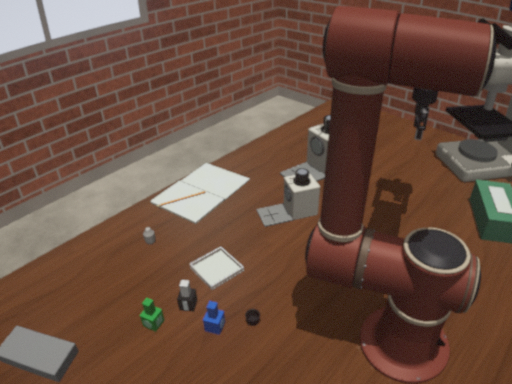

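The top view offers these candidates:
- **Viewers:** small at (316,205) with its foot at (286,194), large at (415,172). I want the small one.
- **Blocks:** black body with metal stem at (150,220). The green one at (118,215) and the blue one at (149,254) are look-alikes.
- **Other objects:** tray (195,208), objective (175,132), caps (296,253) and (176,271).

Next, a close crop of the viewer and block in both views.

```bash
cat > h.py <<'E'
import cv2,numpy as np
from station import *
def cam(n):
    c=calibration(n); f=192/np.tan(np.radians(c['vfov']/2))
    return np.array([[f,0,c['cx']],[0,f,c['cy']],[0,0,1]]),c['dist_coeffs'],c['R'],c['t']
def ray(n,uv):
    K,d,R,t=cam(n); p=cv2.undistortPoints(np.array([[uv]],float),K,d)[0,0]
    return -R.T@t, R.T@np.array([p[0],p[1],1])
def plane(n,uv,z):
    o,r=ray(n,uv); return o+r*(z-o[2])/r[2]
def proj(n,X):
    K,d,R,t=cam(n); return cv2.projectPoints(np.array([X],float).reshape(-1,1,3),cv2.Rodrigues(R)[0],t,K,d)[0][:,0]
def crop(im,u,v,w,h,s):
    return cv2.resize(im[v:v+h,u:u+w],None,fx=s,fy=s,interpolation=cv2.INTER_CUBIC)
E
python3 - <<'E'
from h import *
t=cv2.imread('pics/top0.png');s=cv2.imread('pics/side0.png')
a=np.hstack([crop(t,262,168,80,64,5),crop(t,130,200,80,64,5)])
b=np.hstack([crop(s,250,160,80,64,5),crop(s,165,260,80,64,5)])
cv2.imwrite('pics/c1.png',np.vstack([a,b])[:600])
for n,uv,z in[('top',(316,205),.151),('top',(286,194),.006),('top',(150,218),.085),('top',(195,208),.016),('top',(175,132),.052),('top',(296,253),.03),('top',(176,271),.026),('top',(149,254),.07),('top',(118,215),.07),('top',(420,168),.2)]:
    print(uv,plane(n,uv,z).round(3))
E
```

```text
(316, 205) [ 0.504 -0.242  0.151]
(286, 194) [ 0.553 -0.168  0.006]
(150, 218) [0.483 0.244 0.085]
(195, 208) [0.515 0.121 0.016]
(175, 132) [0.753 0.177 0.052]
(296, 253) [ 0.367 -0.192  0.03 ]
(176, 271) [0.32  0.181 0.026]
(149, 254) [0.376 0.252 0.07 ]
(118, 215) [0.495 0.347 0.07 ]
(420, 168) [ 0.594 -0.524  0.2  ]
```

View pics/c1.png

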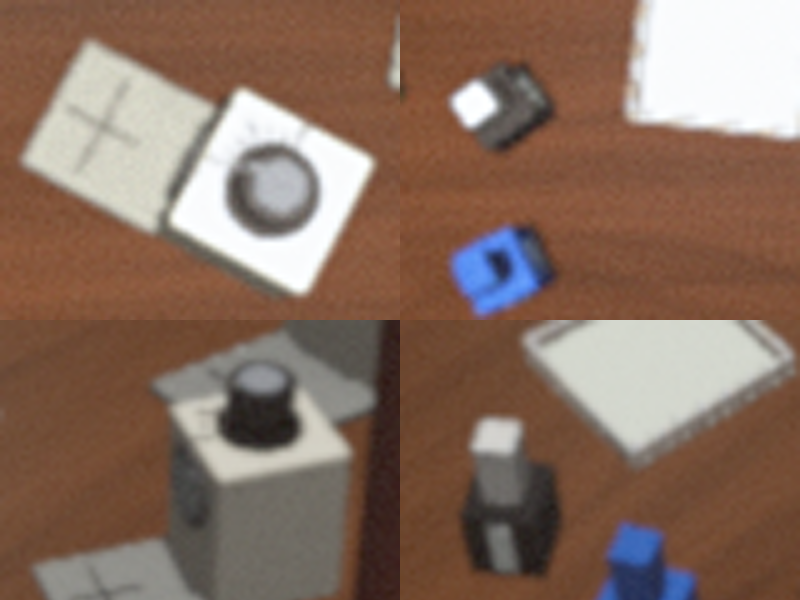

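The crop confirms the choice. The black block with the metal stem shows its slot towards the side camera and a glass towards the image's upper right. The small viewer's ring has its marks on the upper left. Next I'll measure yaws and positions, and zoom in on the ring and block.

```bash
python3 - <<'E'
from h import *
m={n:np.mean([get_image(n)[:,:,::-1] for _ in range(8)],0).astype(np.uint8) for n in('top','side')}
for n in m: cv2.imwrite(f'pics/avg_{n}.png',m[n])
t,s=m['top'],m['side']
a=np.hstack([crop(t,292,182,40,30,10),crop(t,132,203,40,30,10)])
b=np.hstack([crop(s,280,165,40,30,10),crop(s,170,280,40,30,10)])
cv2.imwrite('pics/c2.png',np.vstack([a,b]))
# housing top by white mask
hsv=cv2.cvtColor(t,cv2.COLOR_BGR2HSV)
w=((hsv[...,1]<60)&(hsv[...,2]>200)).astype(np.uint8)
cs,_=cv2.findContours(w,cv2.RETR_EXTERNAL,cv2.CHAIN_APPROX_NONE)
for c in cs:
    (x,y),wh,an=cv2.minAreaRect(c)
    if cv2.contourArea(c)>300 and 160<y<235:
        bx=cv2.boxPoints(((x,y),wh,an)); print('white',x,y,wh,an)
        for z in(.115,.016):
            P=np.array([plane('top',p,z)for p in bx]); print(z,P.mean(0).round(4),[np.degrees(np.arctan2(*(P[(i+1)%4]-P[i])[1::-1])).round(1)for i in range(4)],[np.linalg.norm(P[(i+1)%4]-P[i]).round(4)for i in range(4)])
# blk contour and stem
g=crop(t,132,203,40,30,1)
E
```

```text
white 194.25003051757812 207.75001525878906 (34.89636993408203, 34.5650749206543) 6.34019136428833
0.115 [0.5083 0.1062 0.115 ] [np.float64(-6.5), np.float64(-97.8), np.float64(172.9), np.float64(82.4)] [np.float64(0.1005), np.float64(0.1023), np.float64(0.1002), np.float64(0.1014)]
0.016 [0.5162 0.1239 0.016 ] [np.float64(-6.5), np.float64(-97.8), np.float64(172.9), np.float64(82.4)] [np.float64(0.1097), np.float64(0.1117), np.float64(0.1093), np.float64(0.1107)]
white 315.8830261230469 205.86009216308594 (31.08740234375, 30.61330223083496) 28.300758361816406
0.115 [ 0.5048 -0.2467  0.115 ] [np.float64(-30.2), np.float64(-120.1), np.float64(149.4), np.float64(60.1)] [np.float64(0.0896), np.float64(0.0902), np.float64(0.0894), np.float64(0.0895)]
0.016 [ 0.5123 -0.2612  0.016 ] [np.float64(-30.2), np.float64(-120.1), np.float64(149.4), np.float64(60.1)] [np.float64(0.0978), np.float64(0.0984), np.float64(0.0976), np.float64(0.0976)]
white 285.3616027832031 194.75950622558594 (27.941177368164062, 26.176471710205078) 28.07248878479004
0.115 [ 0.5394 -0.1592  0.115 ] [np.float64(-29.5), np.float64(-119.8), np.float64(150.1), np.float64(60.3)] [np.float64(0.0767), np.float64(0.0813), np.float64(0.0765), np.float64(0.0808)]
0.016 [ 0.5501 -0.1657  0.016 ] [np.float64(-29.5), np.float64(-119.8), np.float64(150.1), np.float64(60.3)] [np.float64(0.0837), np.float64(0.0888), np.float64(0.0835), np.float64(0.0882)]
white 418.5769348144531 170.61538696289062 (42.55720138549805, 41.77273941040039) 11.309932708740234
0.115 [ 0.6014 -0.5562  0.115 ] [np.float64(-15.1), np.float64(-102.5), np.float64(164.1), np.float64(77.3)] [np.float64(0.1263), np.float64(0.1283), np.float64(0.1269), np.float64(0.1265)]
0.016 [ 0.6177 -0.5989  0.016 ] [np.float64(-15.1), np.float64(-102.5), np.float64(164.1), np.float64(77.3)] [np.float64(0.1379), np.float64(0.14), np.float64(0.1384), np.float64(0.138)]
```

View pics/c2.png

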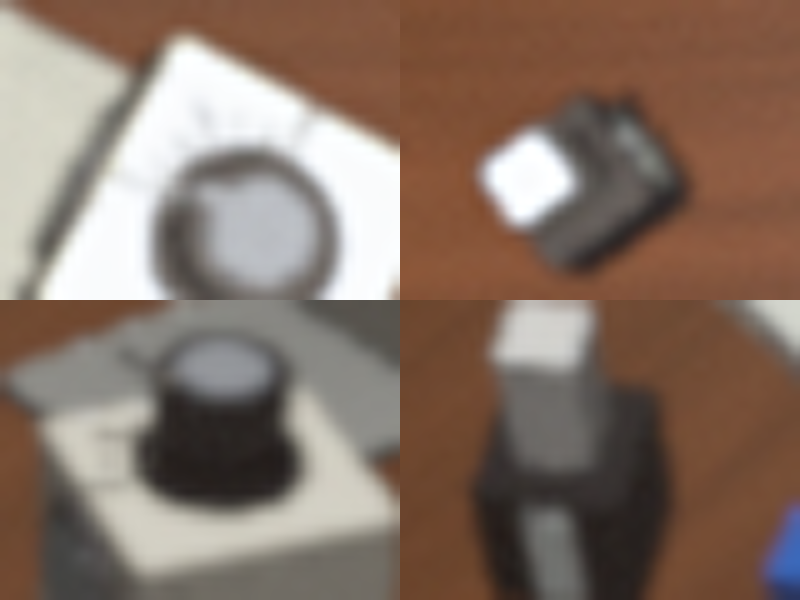

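```bash
cat > ring.py <<'E'
from h import *
C=np.array([.5048,-.2467])
def prof(im,n,z,r,C=C,yaw=60):
    a=np.arange(-60,121,5); X=[[*(C+r*np.array([np.cos(b),np.sin(b)])),z] for b in np.radians(yaw-a)]
    p=proj(n,X).astype(np.float32)
    return a,cv2.remap(cv2.cvtColor(im,cv2.COLOR_BGR2GRAY),p[:,0][None],p[:,1][None],cv2.INTER_LINEAR)[0]
E
python3 - <<'E'
from ring import *
t=cv2.imread('pics/avg_top.png');s=cv2.imread('pics/avg_side.png')
print('ang',*np.arange(-60,121,5))
for im,n,z,r in[(t,'top',.119,.025),(t,'top',.119,.0275),(t,'top',.151,.014),(t,'top',.151,.018),(t,'top',.151,.021),(t,'top',.135,.022),(t,'top',.115,.033),(t,'top',.115,.037),(s,'side',.119,.0265),(s,'side',.151,.018),(s,'side',.135,.022)]: print(n,z,r,*prof(im,n,z,r)[1])
# ring disc centre
hsv=cv2.cvtColor(t,cv2.COLOR_BGR2HSV)
# block: stem top and body
w=((hsv[...,1]<60)&(hsv[...,2]>150)).astype(np.uint8)[203:233,132:160]
u=cv2.resize(cv2.cvtColor(t[203:240,130:175],cv2.COLOR_BGR2LAB),None,fx=8,fy=8,interpolation=cv2.INTER_CUBIC)
m=(u[...,0]>170).astype(np.uint8); q=cv2.minAreaRect(max(cv2.findContours(m,0,1)[0],key=cv2.contourArea)); bx=(cv2.boxPoints(q)+.5)/8-.5+[130,203]
P=np.array([plane('top',p,.085) for p in bx]); print('stem',P.mean(0),[np.degrees(np.arctan2(*(P[(i+1)%4]-P[i])[1::-1])).round(1)for i in range(4)],[np.linalg.norm(P[(i+1)%4]-P[i]).round(4)for i in range(4)])
m=(cv2.absdiff(u[...,1],128)<8).astype(np.uint8) 
c=max(cv2.findContours(m,0,1)[0],key=cv2.contourArea); q=cv2.minAreaRect(c); print('whole',q); 
h=cv2.approxPolyDP(cv2.convexHull(c),6,True)[:,0]; print(((h+.5)/8-.5+[130,203]).round(1).tolist())
E
```

```text
ang -60 -55 -50 -45 -40 -35 -30 -25 -20 -15 -10 -5 0 5 10 15 20 25 30 35 40 45 50 55 60 65 70 75 80 85 90 95 100 105 110 115 120
top 0.119 0.025 118 115 113 116 119 121 121 121 120 121 124 133 145 155 155 145 133 123 121 116 122 124 122 117 114 113 115 120 126 128 130 136 136 140 140 138 142
top 0.119 0.0275 167 163 161 161 167 173 176 177 177 176 180 185 185 189 189 180 171 164 162 166 169 173 176 173 173 173 167 163 168 173 177 182 193 193 194 193 190
top 0.151 0.014 166 168 166 166 162 160 158 157 157 159 163 168 174 179 180 179 177 169 162 159 160 161 163 165 165 166 165 166 165 161 159 157 158 157 157 159 162
top 0.151 0.018 124 125 124 121 120 116 115 115 116 119 127 141 155 167 167 158 144 128 118 112 111 113 113 114 116 119 120 123 122 120 121 126 128 126 133 127 132
top 0.151 0.021 94 94 93 93 93 92 91 90 92 96 109 123 138 145 143 129 111 103 100 97 100 104 107 109 115 121 131 138 142 151 162 171 176 181 178 183 180
top 0.135 0.022 79 76 75 78 79 79 76 75 79 85 94 106 119 134 132 130 122 106 104 102 97 101 103 105 107 109 114 118 118 124 132 130 138 138 141 137 143
top 0.115
[... 499 characters left out ...]
109 108 109 109 109 104 100 97 94 95 97 99 103 107 110 112 113 114 116 117 116 117 118 120 121 122 123 124 125 125 124
side 0.135 0.022 37 37 38 37 38 38 38 39 43 47 60 80 99 111 121 125 122 114 107 99 93 89 87 87 93 102 109 119 130 139 147 149 150 150 150 150 150
stem [0.47664253 0.26161333 0.085     ] [np.float64(-55.3), np.float64(-144.2), np.float64(124.7), np.float64(36.0)] [np.float64(0.0244), np.float64(0.0234), np.float64(0.0243), np.float64(0.0234)]
whole ((162.01409912109375, 144.82321166992188), (122.07766723632812, 136.6578369140625), 54.32359313964844)
[[154.4, 213.1], [158.8, 218.8], [159.7, 222.4], [152.1, 228.2], [147.1, 229.1], [142.2, 224.7], [139.6, 219.4], [149.3, 212.6]]
```

Viewer centre is (0.505,-0.247), with its outward side at 60°. The ring line reads about 8–12°. The block is at (0.477,0.262), yaw about -55°. Moving above the ring now.

```bash
cat > go.py <<'E'
import sys,numpy as np
from station import get_obs
from scipy.spatial.transform import Rotation as Ro
# usage: go.py x y z [yaw of tool x, deg]
o=get_obs();R=Ro.from_rotvec(o['tool_rot']);M=R.as_matrix();y0=np.degrees(np.arctan2(M[1,0],M[0,0]))
x=list(map(float,sys.argv[1:]));y=x[3] if len(x)>3 else y0
T=Ro.from_euler('z',y,degrees=True)*Ro.from_euler('x',180,degrees=True)
print('t',round(o['t'],2),'yaw',round(y0,1),'pos',o['tool_pos'].round(4),'q1,q6',o['q'][[0,5]].round(2),'d_cm',(M.T@(np.array(x[:3])-o['tool_pos'])*100).round(2),'rot',(R.inv()*T).as_rotvec().round(3),'F',o['contact_force'].round(1),'open',round(o['opening'],4))
E
python3 go.py .5048 -.2467 .22 26.74
python3 -m jog '[[34,-17.7,1,0,0,0,0],[34,-17.7,1,0,0,0,0],[34,-17.7,1,0,0,0,0],[34,-17.7,1,0,0,0,0],[34,-17.7,1,0,0,0,0],[34,-17.7,1,0,0,0,0],[34,-17.7,1,0,0,0,0],[34,-17.7,1,0,0,0,0]]'
python3 go.py .5048 -.2467 .13 26.74
```

```text
t 0.9 yaw 26.7 pos [ 0.2813 -0.5581  0.2393] q1,q6 [-1.22 -0.12] d_cm [ 33.98 -17.75   1.93] rot [ 0. -0.  0.] F [-0.   0.2 -0.5] open 0.0855
t: 1.57
tool_pos: [0.4768, -0.2859, 0.2309]
tool_rot: [3.056, 0.726, 0.001]
contact_force: [-0.7, -0.4, -0.2]
opening: 0.0854
t 1.57 yaw 26.7 pos [ 0.4768 -0.2859  0.2309] q1,q6 [-0.67  0.43] d_cm [ 4.26 -2.25 10.09] rot [ 0.001 -0.    -0.   ] F [-0.7 -0.4 -0.2] open 0.0854
```

```bash
python3 -m jog '[[4.26,-2.25,0,0,0,0,0],[4.26,-2.25,0,0,0,0,0],[4.26,-2.25,3,0,0,0,0],[4.26,-2.25,6,0,0,0,0],[4.26,-2.25,8,0,0,0,0],[4.26,-2.25,10,0,0,0,0],[4.26,-2.25,10,0,0,0,0],[4.26,-2.25,10,0,0,0,0]]'
python3 -m jog '[[0,0,0,0,0,0,120],[0,0,0,0,0,0,120],[0,0,0,0,0,0,140],[0,0,0,0,0,0,160],[0,0,0,0,0,0,255],[0,0,0,0,0,0,255],[0,0,0,0,0,0,255],[0,0,0,0,0,0,255]]' 25
python3 -m jog '[[0,0,0,0,0,0,255],[0,0,0,0,0,0,255],[0,0,0,0,0,0,255],[0,0,0,0,0,0,255]]' 
python3 go.py .5048 -.2467 .13 26.74
```

```text
t: 2.23
tool_pos: [0.504, -0.2466, 0.1299]
tool_rot: [-3.055, -0.726, 0.002]
contact_force: [0.2, 0.4, 1.1]
opening: 0.0852
t: 2.9
tool_pos: [0.5044, -0.2465, 0.1318]
tool_rot: [-3.056, -0.726, 0.001]
contact_force: [-2.4, 3.2, 5.5]
opening: 0.0431
t: 3.23
tool_pos: [0.5044, -0.2465, 0.1319]
tool_rot: [-3.056, -0.726, 0.001]
contact_force: [-0.3, 0.7, 0.2]
opening: 0.0429
t 3.23 yaw 26.7 pos [ 0.5044 -0.2465  0.1319] q1,q6 [-0.59  0.52] d_cm [0.03 0.04 0.19] rot [-0.001  0.    -0.   ] F [-0.3  0.7  0.2] open 0.0429
```

Gripped at 43 mm with small forces. Turning clockwise by about 36°.

```bash
python3 -m jog '[[0,0,0,0,0,0.1,255],[0,0,0,0,0,0.2,255],[0,0,0,0,0,0.3,255],[0,0,0,0,0,0.4,255],[0,0,0,0,0,0.5,255],[0,0,0,0,0,0.6,255],[0,0,0,0,0,0.63,255],[0,0,0,0,0,0.63,255]]'
python3 -m jog '[[0,0,0,0,0,0,255],[0,0,0,0,0,0,120],[0,0,0,0,0,0,80],[0,0,0,0,0,0,0],[0,0,0,0,0,0,0],[0,0,0,0,0,0,0]]'
python3 -m jog '[[0,0,-4,0,0,0,0],[0,0,-8,0,0,0,0],[-4,0,-10,0,0,0,0],[-8,0,-10,0,0,0,0],[-12,0,-10,0,0,0,0],[-16,0,-10,0,0,0,0],[-20,0,-10,0,0,0,0],[-20,0,-10,0,0,0,0]]'
python3 go.py .5048 -.2467 .13
python3 - <<'E'
from ring import *
m={n:np.mean([get_image(n)[:,:,::-1] for _ in range(8)],0).astype(np.uint8) for n in('top','side')}
for n in m: cv2.imwrite(f'pics/r1_{n}.png',m[n])
t,s=m['top'],m['side']
cv2.imwrite('pics/c3.png',np.hstack([crop(t,292,182,40,40,10),crop(s,280,165,40,40,10)]))
print('ang',*np.arange(-60,121,5))
for im,n,z,r in[(t,'top',.119,.025),(t,'top',.119,.0275),(t,'top',.151,.014),(t,'top',.151,.018),(t,'top',.151,.021)]: print(n,z,r,*prof(im,n,z,r)[1])
E
```

```text
t: 3.9
tool_pos: [0.5042, -0.2458, 0.1318]
tool_rot: [-3.129, 0.257, 0.003]
contact_force: [-2.0, 3.4, 1.4]
opening: 0.0431
t: 4.4
tool_pos: [0.5044, -0.2461, 0.132]
tool_rot: [-3.129, 0.257, 0.002]
contact_force: [1.0, 0.6, -0.5]
opening: 0.0853
t: 5.07
tool_pos: [0.3029, -0.2123, 0.2321]
tool_rot: [3.13, -0.262, -0.001]
contact_force: [-0.6, 0.3, -0.2]
opening: 0.0856
t 5.07 yaw -9.6 pos [ 0.3029 -0.2123  0.2321] q1,q6 [-0.81  0.92] d_cm [20.48  0.03 10.2 ] rot [0.001 0.001 0.   ] F [-0.6  0.3 -0.2] open 0.0856
ang -60 -55 -50 -45 -40 -35 -30 -25 -20 -15 -10 -5 0 5 10 15 20 25 30 35 40 45 50 55 60 65 70 75 80 85 90 95 100 105 110 115 120
top 0.119 0.025 114 111 107 111 115 117 117 119 116 114 113 115 116 113 112 111 112 111 114 119 134 146 154 157 147 134 122 114 119 120 123 130 130 131 131 130 135
top 0.119 0.0275 159 155 153 153 159 164 168 169 168 166 169 172 164 158 156 158 159 157 156 166 176 182 183 179 175 169 161 154 157 160 167 174 183 182 182 181 181
top 0.151 0.014 159 161 159 157 155 153 152 152 152 153 155 153 152 152 152 152 153 156 160 162 166 168 169 168 164 161 159 159 157 153 152 150 150 150 151 153 156
top 0.151 0.018 119 119 116 114 113 111 112 112 112 113 113 112 111 110 110 109 112 121 134 153 164 167 157 141 127 118 115 116 117 116 117 121 121 118 125 120 126
top 0.151 0.021 89 88 87 85 86 88 90 91 90 88 87 87 89 90 90 92 96 108 126 146 164 159 148 131 120 115 123 129 133 144 155 162 165 169 167 173 172
```

View pics/c3.png

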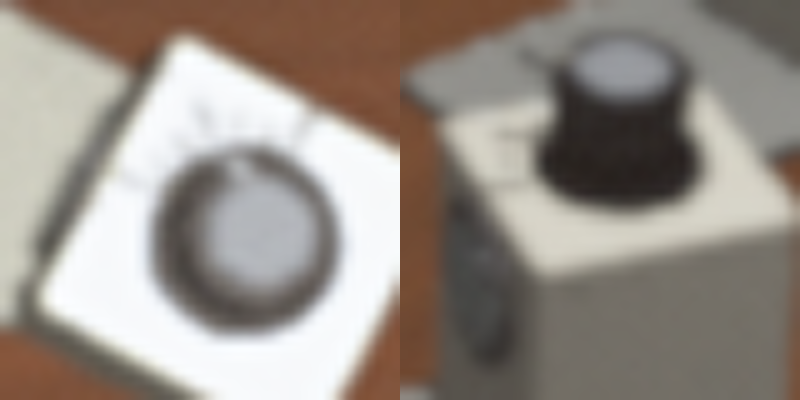

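```bash
cat > fit.py <<'E'
from ring import *
import sys
def run(f):
    t=cv2.imread(f); u0,v0=292,182; S=8
    g=cv2.resize(cv2.cvtColor(t[v0:v0+48,u0:u0+48],cv2.COLOR_BGR2GRAY),None,fx=S,fy=S,interpolation=cv2.INTER_CUBIC)
    def circ(mask,z):
        cs=[c for c in cv2.findContours(mask.astype(np.uint8),cv2.RETR_LIST,cv2.CHAIN_APPROX_NONE)[0]]
        ctr=(proj('top',[[*C,z]])[0]-[u0,v0]+.5)*S
        cs=[c for c in cs if cv2.pointPolygonTest(c,tuple(map(float,ctr)),False)>0 and cv2.contourArea(c)<150*S*S]
        c=max(cs,key=cv2.contourArea)[:,0]
        P=np.array([plane('top',(p+.5)/S-.5+[u0,v0],z)[:2] for p in c])
        for _ in range(4):
            A=np.c_[2*P,np.ones(len(P))]; s=np.linalg.lstsq(A,(P**2).sum(1),rcond=None)[0]
            r=np.sqrt(s[2]+s[:2]@s[:2]); e=np.abs(np.hypot(*(P-s[:2]).T)-r); P=P[e<=max(np.percentile(e,85),.0004)]
        return s[:2],r
    for nm,m,z,rs in(('skirt',g<185,.118,(.024,.0255,.027)),('disc',(g>125),.151,(.0165,.018,.0195,.021))):
        c,r=circ(m,z); print(f,nm,'centre',c.round(4),'r',r.round(4))
        for q in rs:
            a,p=prof(t,'top',z,q,c); p=p.astype(float); k=p[10:].max()
            j=int(np.argmax(np.where((a>-20)&(a<75),p,0))); w=np.clip(p[j-4:j+5]-max(p[j-4],p[j+4]),0,None)
            print('  r',q,'line',((a[j-4:j+5]*w).sum()/w.sum()).round(1))
for f in sys.argv[1:]: run(f)
E
python3 fit.py pics/avg_top.png pics/r1_top.png
```

```text
pics/avg_top.png skirt centre [ 0.5077 -0.2517] r 0.0122
  r 0.024 line nan
  r 0.0255 line nan
  r 0.027 line nanfit.py:21: RuntimeWarning: invalid value encountered in scalar divide
  print('  r',q,'line',((a[j-4:j+5]*w).sum()/w.sum()).round(1))
Traceback (most recent call last):
  File "fit.py", line 22, in <module>
    for f in sys.argv[1:]: run(f)
                           ~~~^^^
  File "fit.py", line 17, in run
    c,r=circ(m,z); print(f,nm,'centre',c.round(4),'r',r.round(4))
        ~~~~^^^^^
  File "fit.py", line 10, in circ
    c=max(cs,key=cv2.contourArea)[:,0]
      ~~~^^^^^^^^^^^^^^^^^^^^^^^^
ValueError: max() iterable argument is empty
```

```bash
sed -i 's/def circ(mask,z):/def circ(mask,z,amax):/; s/<150\*S\*S/<amax*S*S/; s/circ(m,z);/circ(m,z,380 if nm=="skirt" else 150);/; s/(g>125),.151/(g>135),.151/' fit.py; python3 fit.py pics/avg_top.png pics/r1_top.png
```

```text
pics/avg_top.png skirt centre [ 0.5052 -0.2465] r 0.0275
  r 0.024 line 7.9
  r 0.0255 line 5.5
  r 0.027 line 3.3
pics/avg_top.png disc centre [ 0.5047 -0.2463] r 0.0162
  r 0.0165 line 9.9
  r 0.018 line 9.1
  r 0.0195 line 7.9
  r 0.021 line 6.5
pics/r1_top.png skirt centre [ 0.5052 -0.2464] r 0.0278
  r 0.024 line 55.2
  r 0.0255 line 52.1
  r 0.027 line 50.0Traceback (most recent call last):
  File "fit.py", line 22, in <module>
    for f in sys.argv[1:]: run(f)
                           ~~~^^^
  File "fit.py", line 17, in run
    c,r=circ(m,z,380 if nm=="skirt" else 150); print(f,nm,'centre',c.round(4),'r',r.round(4))
        ~~~~^^^^^^^^^^^^^^^^^^^^^^^^^^^^^^^^^
  File "fit.py", line 10, in circ
    c=max(cs,key=cv2.contourArea)[:,0]
      ~~~^^^^^^^^^^^^^^^^^^^^^^^^
ValueError: max() iterable argument is empty
```

```bash
cat > d.py <<'E'
from ring import *
out=[]
for n,(u0,v0) in(('top',(292,182)),('side',(280,160))):
    a,b=[cv2.cvtColor(cv2.imread(f'pics/{k}_{n}.png')[v0:v0+44,u0:u0+44],cv2.COLOR_BGR2GRAY).astype(float) for k in('avg','r1')]
    d=b*(np.median(a)/np.median(b))-a
    out.append(cv2.resize(np.clip(128+2*d,0,255).astype(np.uint8),None,fx=9,fy=9,interpolation=cv2.INTER_NEAREST))
    for s in(1,-1):
        x=np.clip(s*d,0,None)
        for z,rr in((.151,(.013,.022)),(.119,(.0235,.029))):
            V,U=np.mgrid[v0:v0+44,u0:u0+44]
            P=np.array([plane(n,p,z)[:2]-C for p in np.c_[U.ravel(),V.ravel()]]); r=np.hypot(*P.T); th=(60-np.degrees(np.arctan2(P[:,1],P[:,0]))+180)%360-180
            w=x.ravel()*((r>rr[0])&(r<rr[1])&(th>-40)&(th<80)); w[w<.35*w.max()]=0
            print(n,'new' if s>0 else 'old',z,'peak',w.max().round(0),'ang',((th*w).sum()/w.sum()).round(1),'r',((r*w).sum()/w.sum()).round(4),'n',(w>0).sum())
cv2.imwrite('pics/d.png',np.hstack(out))
E
python3 d.py
```

```text
Traceback (most recent call last):
  File "d.py", line 11, in <module>
    P=np.array([plane(n,p,z)[:2]-C for p in np.c_[U.ravel(),V.ravel()]]); r=np.hypot(*P.T); th=(60-np.degrees(np.arctan2(P[:,1],P[:,0]))+180)%360-180
                ~~~~~^^^^^^^
  File "h.py", line 10, in plane
    o,r=ray(n,uv); return o+r*(z-o[2])/r[2]
        ~~~^^^^^^
  File "h.py", line 7, in ray
    K,d,R,t=cam(n); p=cv2.undistortPoints(np.array([[uv]],float),K,d)[0,0]
            ~~~^^^
  File "h.py", line 4, in cam
    c=calibration(n); f=192/np.tan(np.radians(c['vfov']/2))
ValueError: time passes only in moves, steps and waits
```

```bash
sed -i 's/^def cam/import functools\n@functools.lru_cache(None)\ndef cam/' h.py; python3 d.py
```

```text
top new 0.151 peak 80.0 ang 42.6 r 0.0193 n 6
top new 0.119 peak 42.0 ang 51.6 r 0.0254 n 5
top old 0.151 peak 63.0 ang 6.6 r 0.0187 n 9
top old 0.119 peak 41.0 ang 8.5 r 0.0257 n 5
side new 0.151 peak 16.0 ang 27.2 r 0.017 n 2
side new 0.119 peak 11.0 ang 25.0 r 0.024 n 2
side old 0.151 peak 27.0 ang -12.8 r 0.0206 n 3
side old 0.119 peak 19.0 ang -5.9 r 0.0259 n 3
```

View pics/d.png

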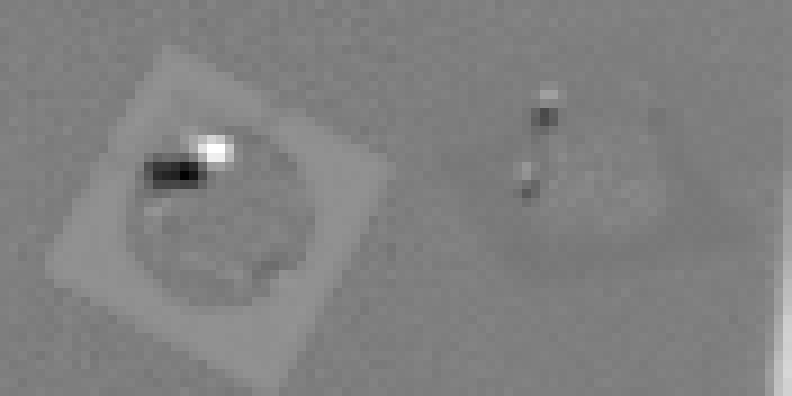

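The before/after difference isolates the white line well. On the top plane it moved from 6.6° to 42.6°, which matches the 36° turn. I'll regrip and add about 2°.

```bash
python3 -m jog '[[4,0,0,0,0,0,0],[8,0,0,0,0,0,0],[12,0,0,0,0,0,0],[16,0,0,0,0,0,0],[20.4,0,1,0,0,0,0],[20.4,0,4,0,0,0,0],[20.4,0,7,0,0,0,0],[20.4,0,10,0,0,0,0]]'
python3 -m jog '[[0,0,0,0,0,0,0],[0,0,0,0,0,0,120],[0,0,0,0,0,0,140],[0,0,0,0,0,0,160],[0,0,0,0,0,0,255],[0,0,0,0,0,0,255],[0,0,0,0,0,0,255],[0,0,0,0,0,0,255]]' 25
python3 go.py .5044 -.2463 .131 -9.6
```

```text
t: 6.53
tool_pos: [0.5094, -0.2468, 0.1308]
tool_rot: [-3.129, 0.255, 0.001]
contact_force: [-0.3, 0.2, -0.8]
opening: 0.0852
t: 7.2
tool_pos: [0.511, -0.2469, 0.1342]
tool_rot: [-3.13, 0.256, -0.006]
contact_force: [-1.0, 4.3, 6.3]
opening: 0.043
t 7.2 yaw -9.3 pos [ 0.511  -0.2469  0.1342] q1,q6 [-0.58  1.15] d_cm [-0.66  0.05  0.32] rot [-0.002 -0.003  0.005] F [-1.   4.3  6.3] open 0.043
```

```bash
python3 -m jog '[[0,0,0,0,0,0,100],[0,0,0,0,0,0,60],[0,0,0,0,0,0,60],[-0.66,0.05,0.3,0,0,0,60],[-0.66,0.05,0.3,0,0,0,60],[-0.66,0.05,0.3,0,0,0,255],[-0.66,0.05,0.3,0,0,0,255],[-0.66,0.05,0.3,0,0,0,255]]' 25
python3 -m jog '[[0,0,0,0,0,0,255],[0,0,0,0,0,0,255],[0,0,0,0,0,0,255]]'
python3 -m jog '[[0,0,0,0,0,0.02,255],[0,0,0,0,0,0.04,255],[0,0,0,0,0,0.04,255],[0,0,0,0,0,0.04,255]]'
python3 go.py .5044 -.2463 .131 -9.6
```

```text
t: 7.87
tool_pos: [0.5041, -0.2457, 0.131]
tool_rot: [-3.128, 0.256, -0.004]
contact_force: [-2.0, 2.7, 1.8]
opening: 0.0433
t: 8.12
tool_pos: [0.5041, -0.2457, 0.131]
tool_rot: [-3.128, 0.255, -0.004]
contact_force: [-0.5, 2.5, 1.2]
opening: 0.043
t: 8.45
tool_pos: [0.5041, -0.2456, 0.131]
tool_rot: [-3.122, 0.318, -0.003]
contact_force: [-1.0, 1.7, 0.7]
opening: 0.043
t 8.45 yaw -11.6 pos [ 0.5041 -0.2456  0.131 ] q1,q6 [-0.59  1.18] d_cm [0.05 0.06 0.  ] rot [-0.003 -0.002 -0.036] F [-1.   1.7  0.7] open 0.043
```

```bash
python3 -m jog '[[0,0,0,0,0,0,255],[0,0,0,0,0,0,120],[0,0,0,0,0,0,60],[0,0,0,0,0,0,0],[0,0,0,0,0,0,0],[0,0,-3,0,0,0,0],[0,0,-6,0,0,0,0],[0,0,-9,0,0,0,0]]'
python3 -m jog '[[0,0,0,0,0,-0.12,0],[0,0,0,0,0,-0.24,0],[0,0,0,0,0,-0.36,0],[0,0,0,0,0,-0.48,0],[0,0,0,0,0,-0.6,0],[0,0,0,0,0,-0.72,0],[0,0,0,0,0,-0.84,0],[0,0,0,0,0,-0.96,0]]'
python3 go.py .4766 .2616 .2 -144.8
```

```text
t: 9.12
tool_pos: [0.5034, -0.2457, 0.2214]
tool_rot: [-3.122, 0.318, -0.001]
contact_force: [0.2, -0.1, 0.1]
opening: 0.0852
t: 9.78
tool_pos: [0.5035, -0.2458, 0.2214]
tool_rot: [-2.914, -1.168, -0.004]
contact_force: [-0.1, -0.1, 0.7]
opening: 0.0856
t 9.78 yaw 43.7 pos [ 0.5035 -0.2458  0.2214] q1,q6 [-0.59  0.22] d_cm [ 33.1  -38.54   2.3 ] rot [ 0.005 -0.003 -2.993] F [-0.1 -0.1  0.7] open 0.0856
```

```bash
python3 -m jog '[[2.6,-3,0,0,0,-0.12,0],[5.2,-6,0,0,0,-0.24,0],[7.8,-9,0,0,0,-0.36,0],[10.4,-12,0,0,0,-0.48,0],[13,-15,0,0,0,-0.6,0],[15.6,-18,0,0,0,-0.72,0],[18.2,-21,0,0,0,-0.84,0],[20.8,-24,0,0,0,-0.96,0]]'
python3 go.py .4766 .2616 .2 -144.8
```

```text
t: 10.45
tool_pos: [0.4878, 0.0732, 0.2228]
tool_rot: [-2.04, -2.389, -0.006]
contact_force: [0.9, 0.4, 0.0]
opening: 0.0852
t 10.45 yaw 99.0 pos [0.4878 0.0732 0.2228] q1,q6 [-0.   -0.16] d_cm [18.78  1.85  2.33] rot [ 5.000e-03  1.000e-03 -2.028e+00] F [0.9 0.4 0. ] open 0.0852
```

```bash
python3 -m jog '[[2.4,0.2,0,0,0,-0.12,0],[4.8,0.5,0,0,0,-0.24,0],[7.2,0.7,0,0,0,-0.36,0],[9.6,1,0,0,0,-0.48,0],[12,1.2,0,0,0,-0.6,0],[14.4,1.4,0,0,0,-0.72,0],[16.8,1.7,0,0,0,-0.84,0],[18.8,1.85,0,0,0,-0.96,0]]'
python3 -m jog '[[0,0,0,0,0,-0.12,0],[0,0,0,0,0,-0.24,0],[0,0,0,0,0,-0.36,0],[0,0,0,0,0,-0.48,0],[0,0,0,0,0,-0.6,0],[0,0,0,0,0,-0.72,0],[0,0,0,0,0,-0.84,0],[0,0,0,0,0,-0.96,0]]'
python3 go.py .4766 .2616 .06 -144.8
python3 - <<'E'
from ring import *
t=np.mean([get_image('top')[:,:,::-1] for _ in range(8)],0).astype(np.uint8); cv2.imwrite('pics/r2_top.png',t)
u0,v0=292,182
ims=[cv2.cvtColor(cv2.imread(f'pics/{k}_top.png')[v0:v0+44,u0:u0+44],cv2.COLOR_BGR2GRAY).astype(float) for k in('avg','r1','r2')]
V,U=np.mgrid[v0:v0+44,u0:u0+44]
P=np.array([plane('top',p,.151)[:2]-C for p in np.c_[U.ravel(),V.ravel()]]); r=np.hypot(*P.T); th=(60-np.degrees(np.arctan2(P[:,1],P[:,0]))+180)%360-180
for k in(1,2):
    b=ims[k]; d=b*(np.median(ims[0])/np.median(b))-ims[0]
    for s in(1,-1):
        w=np.clip(s*d,0,None).ravel()*((r>.013)&(r<.022)&(th>-40)&(th<80)); w[w<.35*w.max()]=0
        print(k,s,w.max().round(),((th*w).sum()/w.sum()).round(1))
s=get_image('side')[:,:,::-1]; cv2.imwrite('pics/s2.png',s)
cv2.imwrite('pics/c4.png',np.hstack([crop(t,110,190,80,64,5),crop(s,145,235,80,64,5)]))
E
```

```text
t: 11.12
tool_pos: [0.4764, 0.2633, 0.2234]
tool_rot: [0.695, 3.061, 0.006]
contact_force: [0.2, 0.3, 0.2]
opening: 0.0852
t: 11.78
tool_pos: [0.4765, 0.2633, 0.2235]
tool_rot: [-0.805, 3.032, 0.004]
contact_force: [0.6, -0.3, -0.7]
opening: 0.0856
t 11.78 yaw -150.2 pos [0.4765 0.2633 0.2235] q1,q6 [ 0.37 -1.72] d_cm [ 0.15 -0.17 16.35] rot [ 0.001  0.005 -0.095] F [ 0.6 -0.3 -0.7] open 0.0856
1 1 80.0 42.6
1 -1 63.0 6.6
2 1 44.0 44.4
2 -1 60.0 6.7
```

View pics/c4.png

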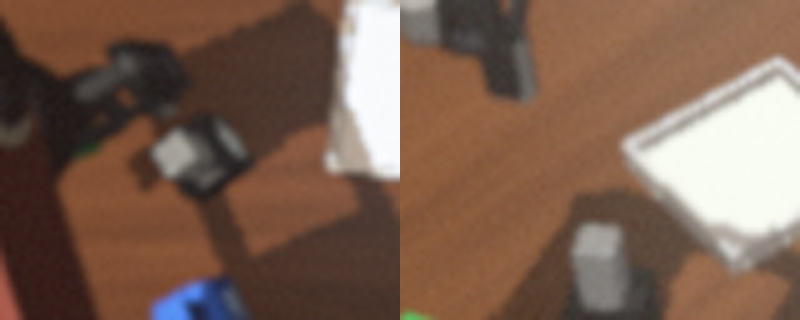

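The ring now reads 44.4°, which is good. The crop shows the stem top at about (145.6,220.4) in the top view and (184.5,283) in the side view. I'll triangulate the stem.

```bash
python3 - <<'E'
from h import *
for f in('avg_top',):
    t=cv2.imread('pics/avg_top.png');s=cv2.imread('pics/avg_side.png')
def top(im,u0,v0,w,h,th):
    u=cv2.resize(cv2.cvtColor(im[v0:v0+h,u0:u0+w],cv2.COLOR_BGR2GRAY),None,fx=8,fy=8,interpolation=cv2.INTER_CUBIC)
    c=max(cv2.findContours((u>th).astype(np.uint8),0,1)[0],key=cv2.contourArea); q=cv2.minAreaRect(c); return (np.array(q[0])+.5)/8-.5+[u0,v0],q
a,qa=top(t,132,205,24,25,150); b,qb=top(s,172,274,22,20,165)
print(a,qa,b,qb)
print(plane('top',a,.085),plane('side',b,.085))
(o1,r1),(o2,r2)=ray('top',a),ray('side',b)
k=np.linalg.lstsq(np.c_[r1,-r2],o2-o1,rcond=None)[0]; print(o1+k[0]*r1,o2+k[1]*r2)
# body yaw from the top: dark-body far edges via hull earlier
for p,q in(((152.1,228.2),(159.7,222.4)),((159.7,222.4),(154.4,213.1))):
    for z in(0,.045):
        d=plane('top',q,z)-plane('top',p,z); print(z,np.degrees(np.arctan2(d[1],d[0])).round(1),np.linalg.norm(d).round(4))
# tray, focus
print('focus blockcentre',(np.array([.5048,-.2467])+(.045+.06+.02)*np.array([np.cos(np.radians(60)),np.sin(np.radians(60))])).round(4))
E
```

```text
[144.28851509 220.31858158] ((101.80812072753906, 126.04865264892578), (63.816627502441406, 67.71327209472656), 53.97262191772461) [183.79036903 282.79727936] ((97.82295227050781, 73.87823486328125), (66.98735046386719, 50.283382415771484), 5.90614128112793)
[0.47656636 0.2616713  0.085     ] [0.47342478 0.2649933  0.085     ]
[0.47677091 0.26298362 0.08081217] [0.4767627  0.2629759  0.08080935]
0 -53.8 0.0305
0.045 -53.8 0.0293
0 29.7 0.0348
0.045 29.7 0.0335
focus blockcentre [ 0.5673 -0.1384]
```

```bash
python3 -m jog '[[0,0,3,0,0,-0.095,0],[0,0,6,0,0,-0.095,0],[0,0,9,0,0,-0.095,0],[0,0,12,0,0,-0.095,0],[0,0,14,0,0,-0.095,0],[0,0,16.2,0,0,-0.095,0],[0,0,16.2,0,0,-0.095,0],[0,0,16.2,0,0,-0.095,0]]'
python3 go.py .4765 .2628 .06 -144.8
python3 -m jog '[[0,0,0,0,0,0,120],[0,0,0,0,0,0,150],[0,0,0,0,0,0,170],[0,0,0,0,0,0,190],[0,0,0,0,0,0,200],[0,0,0,0,0,0,255],[0,0,0,0,0,0,255],[0,0,0,0,0,0,255]]' 40
python3 -m jog '[[0,0,0,0,0,0,255],[0,0,0,0,0,0,255],[0,0,0,0,0,0,255],[0,0,0,0,0,0,255]]'
python3 go.py .4765 .2628 .06 -144.8
```

```text
t: 12.9
tool_pos: [0.476, 0.2635, 0.0604]
tool_rot: [-0.939, 2.997, 0.003]
contact_force: [0.0, 1.2, 1.2]
opening: 0.0852
t 12.9 yaw -145.2 pos [0.476  0.2635 0.0604] q1,q6 [ 0.37 -1.81] d_cm [-0.   -0.09  0.04] rot [ 0.002  0.002 -0.007] F [0.  1.2 1.2] open 0.0852
t: 13.57
tool_pos: [0.4765, 0.2637, 0.0611]
tool_rot: [-0.938, 2.996, 0.004]
contact_force: [-1.3, -0.7, 3.8]
opening: 0.0194
t: 13.9
tool_pos: [0.4766, 0.2637, 0.0612]
tool_rot: [-0.938, 2.996, 0.004]
contact_force: [0.2, -0.1, 3.1]
opening: 0.0195
t 13.9 yaw -145.2 pos [0.4766 0.2637 0.0612] q1,q6 [ 0.37 -1.81] d_cm [ 0.06 -0.07  0.12] rot [ 0.002  0.003 -0.008] F [ 0.2 -0.1  3.1] open 0.0195
```

```bash
python3 -m jog '[[0,0,-1.5,0,0,0,255],[0,0,-3,0,0,0,255],[0,0,-5,0,0,0,255],[0,0,-7,0,0,0,255],[0,0,-9,0,0,0,255],[0,0,-9,0,0,0,255]]'
python3 go.py .5673 -.1384 .16 150
```

```text
t: 14.4
tool_pos: [0.4785, 0.2643, 0.1551]
tool_rot: [-0.936, 2.989, 0.004]
contact_force: [0.8, 0.7, -1.3]
opening: 0.0198
t 14.4 yaw -145.2 pos [0.4785 0.2643 0.1551] q1,q6 [ 0.37 -1.81] d_cm [ 15.67 -38.14  -0.64] rot [0.005 0.009 1.131] F [ 0.8  0.7 -1.3] open 0.0198
```

```bash
python3 -m jog '[[1,-2.4,0,0,0,0.08,255],[2.4,-5.8,0,0,0,0.19,255],[3.8,-9.2,0,0,0,0.3,255],[5.2,-12.6,0,0,0,0.41,255],[6.6,-16,0,0,0,0.52,255],[8,-19.4,0,0,0,0.63,255],[9.4,-22.8,0,0,0,0.74,255],[10.8,-26.2,0,0,0,0.85,255]]'
python3 go.py .5673 -.1384 .16 150
```

```text
t: 15.07
tool_pos: [0.5382, -0.0142, 0.1518]
tool_rot: [0.389, 3.113, 0.01]
contact_force: [1.2, 0.1, -1.5]
opening: 0.0196
t 15.07 yaw 165.8 pos [ 0.5382 -0.0142  0.1518] q1,q6 [-0.17 -1.49] d_cm [ -5.88 -11.32  -0.88] rot [0.007 0.003 0.275] F [ 1.2  0.1 -1.5] open 0.0196
```

```bash
python3 -m jog '[[-1.7,-3.3,0,0.003,0.003,0.1,255],[-3.4,-6.6,0,0.007,0.003,0.2,255],[-4.8,-9.2,0,0.007,0.003,0.275,255],[-5.6,-10.8,0,0.007,0.003,0.275,255],[-5.9,-11.3,1,0.007,0.003,0.275,255],[-5.9,-11.3,2.2,0.007,0.003,0.275,255],[-5.9,-11.3,3.2,0.007,0.003,0.275,255],[-5.9,-11.3,3.2,0.007,0.003,0.275,255]]'
python3 go.py .5673 -.1384 .1187 150
python3 - <<'E'
from h import *
t,s=[np.mean([get_image(n)[:,:,::-1] for _ in range(3)],0).astype(np.uint8) for n in('top','side')]
cv2.imwrite('pics/f_top.png',t);cv2.imwrite('pics/f_side.png',s)
cv2.imwrite('pics/c5.png',np.hstack([crop(t,252,158,80,80,5),crop(s,235,140,80,80,5)]))
C=np.array([.5048,-.2467,0]);a=np.radians(60);e=np.array([np.cos(a),np.sin(a),0]);f=np.array([e[1],-e[0],0])
B=C+.125*e
for n in('top','side'):
    print(n,proj(n,[B+sx*.02*e+sy*.02*f+[0,0,z] for z in(.0575,.1025) for sx,sy in((1,1),(1,-1),(-1,-1),(-1,1))]).round(1).tolist())
E
```

```text
t: 15.73
tool_pos: [0.5647, -0.1357, 0.1141]
tool_rot: [-0.809, -3.027, -0.003]
contact_force: [-0.8, 0.4, -2.6]
opening: 0.0192
t 15.73 yaw 150.1 pos [ 0.5647 -0.1357  0.1141] q1,q6 [-0.36 -1.41] d_cm [-0.35 -0.11 -0.46] rot [-0.001 -0.009  0.001] F [-0.8  0.4 -2.6] open 0.0192
top [[274.5, 179.1], [268.3, 190.5], [279.8, 196.7], [286.0, 185.3], [275.0, 176.8], [268.6, 188.6], [280.5, 195.1], [287.0, 183.2]]
side [[256.6, 199.8], [260.4, 207.0], [272.4, 204.4], [268.3, 197.3], [256.2, 188.4], [260.1, 195.4], [272.4, 192.9], [268.3, 186.0]]
```

View pics/c5.png

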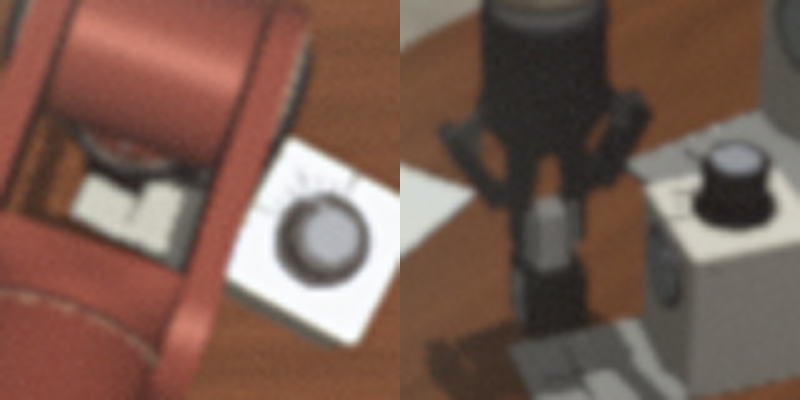

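The block is over the foot with its slot facing away from the viewer (left stripe at about (258,197) in the side view), so the round glass faces the window. Correcting the pose and holding.

```bash
python3 -m jog '[[0,0,0,0,0,0,255]]'; python3 go.py .5673 -.1384 .1187 150
python3 -m jog '[[-0.2,-0.1,-0.3,0,-0.005,0,255],[-0.35,-0.1,-0.46,0,-0.009,0,255],[-0.35,-0.1,-0.46,0,-0.009,0,255],[-0.35,-0.1,-0.46,0,-0.009,0,255],[-0.35,-0.1,-0.46,0,-0.009,0,255],[-0.35,-0.1,-0.46,0,-0.009,0,255]]'
python3 go.py .5673 -.1384 .1187 150
```

```text
t: 16.12
tool_pos: [0.5686, -0.1373, 0.1208]
tool_rot: [0.81, 3.033, 0.0]
contact_force: [0.9, 0.3, -1.5]
opening: 0.0194
t 16.12 yaw 150.1 pos [ 0.5686 -0.1373  0.1208] q1,q6 [-0.36 -1.41] d_cm [ 0.06 -0.16  0.21] rot [0.001 0.002 0.002] F [ 0.9  0.3 -1.5] open 0.0194
t: 16.62
tool_pos: [0.571, -0.1399, 0.1253]
tool_rot: [0.808, 3.025, -0.003]
contact_force: [-0.2, -1.5, -2.1]
opening: 0.0195
t 16.62 yaw 150.1 pos [ 0.571  -0.1399  0.1253] q1,q6 [-0.37 -1.41] d_cm [ 0.41 -0.05  0.66] rot [0.001 0.011 0.002] F [-0.2 -1.5 -2.1] open 0.0195
```

```bash
python3 -m jog '[[0.2,0,0.3,0,0.005,0,255],[0.41,-0.05,0.66,0,0.011,0,255],[0.41,-0.05,0.66,0,0.011,0,255],[0.41,-0.05,0.66,0,0.011,0,255],[0.41,-0.05,0.66,0,0.011,0,255],[0.41,-0.05,0.66,0,0.011,0,255],[0.41,-0.05,0.66,0,0.011,0,255],[0.41,-0.05,0.66,0,0.011,0,255]]'
python3 go.py .5673 -.1384 .1187 150
```

```text
t: 17.28
tool_pos: [0.5674, -0.1384, 0.1188]
tool_rot: [0.811, 3.035, 0.001]
contact_force: [-0.1, -0.1, -1.5]
opening: 0.0192
t 17.28 yaw 150.1 pos [ 0.5674 -0.1384  0.1188] q1,q6 [-0.37 -1.42] d_cm [ 0.01 -0.    0.01] rot [0.001 0.    0.001] F [-0.1 -0.1 -1.5] open 0.0192
```

```bash
for i in 1 2; do python3 -m jog '[[0,0,0,0,0,0,255],[0,0,0,0,0,0,255],[0,0,0,0,0,0,255],[0,0,0,0,0,0,255],[0,0,0,0,0,0,255],[0,0,0,0,0,0,255],[0,0,0,0,0,0,255],[0,0,0,0,0,0,255]]' >/dev/null; done
python3 go.py .5673 -.1384 .1187 150
python3 - <<'E'
from h import *
s=np.mean([get_image('side')[:,:,::-1] for _ in range(4)],0).astype(np.uint8)
C=np.array([.5048,-.2467,0]);a=np.radians(60);e=np.array([np.cos(a),np.sin(a),0]);f=np.array([e[1],-e[0],0]);B=C+.125*e
c=crop(s,240,170,50,50,12)
def box(h,z0,z1):
    P=((proj('side',[B+sx*h*e+sy*h*f+[0,0,z] for z in(z0,z1) for sx,sy in((1,1),(1,-1),(-1,-1),(-1,1))])-[240,170]+.5)*12).astype(int)
    for i in range(4):
        for p,q in((i,(i+1)%4),(4+i,4+(i+1)%4),(i,4+i)): cv2.line(c2,tuple(map(int,P[p])),tuple(map(int,P[q])),(0,255,255),1)
c2=c.copy(); box(.02,.0575,.1025); box(.01,.1025,.1425)
cv2.imwrite('pics/c6.png',cv2.resize(np.hstack([c,c2]),(800,400)))
E
```

```text
t 18.62 yaw 150.1 pos [ 0.5674 -0.1384  0.1188] q1,q6 [-0.37 -1.42] d_cm [ 0.01 -0.    0.01] rot [0.001 0.    0.002] F [ 0.2 -0.6 -1.5] open 0.0193
```

View pics/c6.png

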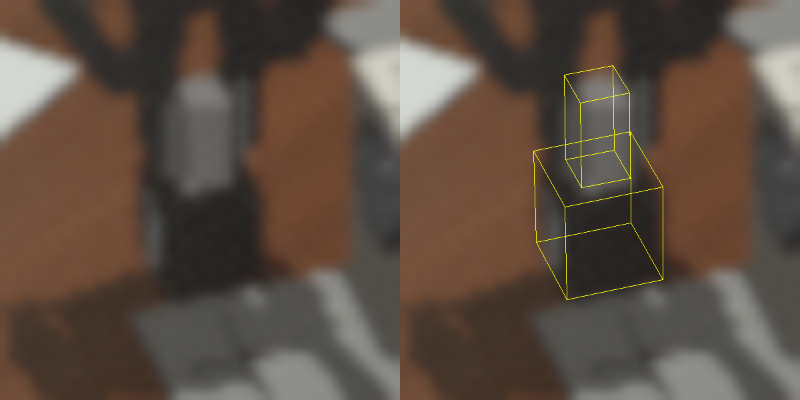

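The projected model overlays the block to about half a pixel, and it was held still for over 1.3 s. Turning clockwise 90° for the square glass.

```bash
python3 -m jog '[[0,0,0,0,0,0.05,255],[0,0,0,0,0,0.15,255],[0,0,0,0,0,0.26,255],[0,0,0,0,0,0.37,255],[0,0,0,0,0,0.48,255],[0,0,0,0,0,0.59,255],[0,0,0,0,0,0.7,255],[0,0,0,0,0,0.8,255]]'
python3 -m jog '[[0,0,0,0,0,0.11,255],[0,0,0,0,0,0.22,255],[0,0,0,0,0,0.33,255],[0,0,0,0,0,0.44,255],[0,0,0,0,0,0.55,255],[0,0,0,0,0,0.66,255],[0,0,0,0,0,0.74,255],[0,0,0,0,0,0.78,255]]'
python3 -m jog '[[0,0,0,0,0,0,255],[0,0,0,0,0,0,255],[0,0,0,0,0,0,255],[0,0,0,0,0,0,255]]' >/dev/null
python3 go.py .5673 -.1384 .1187 60
```

```text
t: 19.48
tool_pos: [0.5674, -0.1384, 0.1188]
tool_rot: [1.935, 2.475, 0.001]
contact_force: [-0.4, -0.5, -1.0]
opening: 0.02
t: 20.15
tool_pos: [0.5674, -0.1384, 0.1188]
tool_rot: [-2.733, -1.548, -0.001]
contact_force: [0.2, -0.0, -1.8]
opening: 0.0194
t 20.48 yaw 59.1 pos [ 0.5674 -0.1384  0.1188] q1,q6 [-0.37  0.17] d_cm [-0.   -0.01  0.01] rot [ 0.    -0.001 -0.016] F [ 0.1 -0.3 -1.8] open 0.0194
```

```bash
python3 -m jog '[[0,0,0,0,0,-0.016,255],[0,0,0,0,0,-0.016,255],[0,0,0,0,0,-0.016,255],[0,0,0,0,0,-0.016,255],[0,0,0,0,0,-0.016,255],[0,0,0,0,0,-0.016,255],[0,0,0,0,0,-0.016,255],[0,0,0,0,0,-0.016,255]]'
for i in 1 2; do python3 -m jog '[[0,0,0,0,0,0,255],[0,0,0,0,0,0,255],[0,0,0,0,0,0,255],[0,0,0,0,0,0,255],[0,0,0,0,0,0,255],[0,0,0,0,0,0,255],[0,0,0,0,0,0,255],[0,0,0,0,0,0,255]]' >/dev/null; done
python3 go.py .5673 -.1384 .1187 60
python3 -m jog '[[0,0,0,0,0,0.05,255],[0,0,0,0,0,0.15,255],[0,0,0,0,0,0.26,255],[0,0,0,0,0,0.37,255],[0,0,0,0,0,0.48,255],[0,0,0,0,0,0.59,255],[0,0,0,0,0,0.7,255],[0,0,0,0,0,0.8,255]]'
python3 -m jog '[[0,0,0,0,0,0.11,255],[0,0,0,0,0,0.22,255],[0,0,0,0,0,0.33,255],[0,0,0,0,0,0.44,255],[0,0,0,0,0,0.55,255],[0,0,0,0,0,0.66,255],[0,0,0,0,0,0.73,255],[0,0,0,0,0,0.765,255]]'
python3 -m jog '[[0,0,0,0,0,0,255],[0,0,0,0,0,0,255],[0,0,0,0,0,0,255],[0,0,0,0,0,0,255]]' >/dev/null
python3 go.py .5673 -.1384 .1187 -30
```

```text
t: 21.15
tool_pos: [0.5674, -0.1384, 0.1188]
tool_rot: [-2.72, -1.571, -0.001]
contact_force: [0.6, -1.1, -1.6]
opening: 0.0196
t 22.48 yaw 60.0 pos [ 0.5674 -0.1384  0.1188] q1,q6 [-0.37  0.16] d_cm [-0.   -0.01  0.01] rot [ 0.    -0.001  0.   ] F [ 0.3  0.3 -1.3] open 0.0196
t: 23.15
tool_pos: [0.5674, -0.1384, 0.1188]
tool_rot: [-3.118, -0.38, -0.001]
contact_force: [0.0, -0.8, -1.7]
opening: 0.0195
t: 23.82
tool_pos: [0.5674, -0.1384, 0.1188]
tool_rot: [-3.033, 0.816, -0.001]
contact_force: [-0.7, 0.3, -1.8]
opening: 0.0195
t 24.15 yaw -30.1 pos [ 0.5674 -0.1384  0.1188] q1,q6 [-0.37  1.73] d_cm [-0.01  0.    0.01] rot [-0.001 -0.    -0.002] F [-0.2  0.5 -1.3] open 0.0192
```

```bash
for i in 1 2; do python3 -m jog '[[0,0,0,0,0,0,255],[0,0,0,0,0,0,255],[0,0,0,0,0,0,255],[0,0,0,0,0,0,255],[0,0,0,0,0,0,255],[0,0,0,0,0,0,255],[0,0,0,0,0,0,255],[0,0,0,0,0,0,255]]' >/dev/null; done
python3 go.py .5673 -.1384 .1187 -30
python3 -m jog '[[0,0,-1,0,0,0,255],[0,0,-2.5,0,0,0,255],[0,0,-4,0,0,0,255],[0,0,-4,0,0,0,255],[0,0,-4,0,0,0,255],[0,0,-4,0,0,0,255]]' >/dev/null
python3 go.py .5162 .1239 .155 -30
```

```text
t 25.48 yaw -30.1 pos [ 0.5674 -0.1384  0.1188] q1,q6 [-0.37  1.73] d_cm [-0.01  0.    0.01] rot [-0.001 -0.    -0.002] F [ 0.5  0.2 -1.6] open 0.0195
t 25.98 yaw -30.1 pos [ 0.5671 -0.1383  0.1585] q1,q6 [-0.37  1.73] d_cm [-17.55 -20.14   0.36] rot [-0.001  0.    -0.002] F [-0.4  0.6 -1.4] open 0.0199
```

```bash
python3 -m jog '[[-1.5,-1.7,0,0,0,0,255],[-4,-4.6,0,0,0,0,255],[-6.5,-7.5,0,0,0,0,255],[-9,-10.3,0,0,0,0,255],[-11.5,-13.2,0,0,0,0,255],[-14,-16.1,0,0,0,0,255],[-16,-18.4,0,0,0,0,255],[-17.5,-20.1,0,0,0,0,255]]'>/dev/null
python3 -m jog '[[0,0,0,0,0,0,255],[0,0,0,0,0,0,255],[0,0,0,0,0,0,255],[0,0,0,0,0,0,255],[0,0,0,0,0,0,255],[0,0,0,0,0,0,255]]'>/dev/null
python3 go.py .5162 .1239 .068 -30
```

```text
t 27.15 yaw -30.1 pos [0.515  0.1247 0.1571] q1,q6 [0.1  2.19] d_cm [0.17 0.   8.91] rot [ 0.     0.003 -0.001] F [-0.5  0.2 -1.6] open 0.0191
```

```bash
python3 -m jog '[[0,0,1.5,0,0,0,255],[0,0,3,0,0,0.0,255],[0,0,4.5,0,0.003,0,255],[0,0,6,0,0.003,0,255],[0,0,7.5,0,0.003,0,255],[0,0,8.7,0,0.003,0,255],[0,0,8.7,0,0.003,0,255],[0,0,8.7,0,0.003,0,255]]'>/dev/null
python3 -m jog '[[0,0,0,0,0,0,255],[0,0,0,0,0,0,255],[0,0,0,0,0,0,255],[0,0,0,0,0,0,255]]'>/dev/null
python3 go.py .5162 .1239 .0652 -30
```

```text
t 28.15 yaw -30.1 pos [0.515  0.1245 0.0704] q1,q6 [0.1  2.19] d_cm [ 0.13 -0.01  0.52] rot [ 0.    -0.001 -0.002] F [-0.5  0.5 -1.6] open 0.0194
```

```bash
python3 -m jog '[[0,0,0.1,0,0,0,255],[0,0,0.2,0,0,0,255],[0,0,0.3,0,0,0,255],[0,0,0.4,0,0,0,255],[0,0,0.45,0,0,0,255],[0,0,0.5,0,0,0,255],[0,0,0.5,0,0,0,255],[0,0,0.5,0,0,0,255]]'>/dev/null
python3 go.py .5162 .1239 .0652 -30
```

```text
t 28.82 yaw -30.1 pos [0.515  0.1245 0.0654] q1,q6 [0.1  2.19] d_cm [ 0.13 -0.01  0.02] rot [ 0.    -0.    -0.002] F [ 1.  -0.2 -1.8] open 0.0194
```

```bash
for i in 1 2 3; do python3 -m jog '[[0,0,0.05,0,0,0,255],[0,0,0.05,0,0,0,255],[0,0,0.05,0,0,0,255]]' | grep -E 'pos|force'; done
```

```text
tool_pos: [0.5152, 0.1245, 0.0652]
contact_force: [-0.3, -0.7, 0.7]
tool_pos: [0.5153, 0.1245, 0.0652]
contact_force: [-2.9, -0.6, 3.9]
tool_pos: [0.5153, 0.1245, 0.0651]
contact_force: [-3.0, -1.0, 5.3]
```

The block has touched down on the tray floor (the force rose to +5 N). Releasing slowly and retreating.

```bash
python3 -m jog '[[0,0,0,0,0,0,200],[0,0,0,0,0,0,170],[0,0,0,0,0,0,140],[0,0,0,0,0,0,100],[0,0,0,0,0,0,60],[0,0,0,0,0,0,60],[0,0,0,0,0,0,60],[0,0,0,0,0,0,60]]' 20
python3 -m jog '[[0,0,-2,0,0,0,60],[0,0,-5,0,0,0,60],[0,0,-8,0,0,0,60],[0,0,-12,0,0,0,60],[0,0,-16,0,0,0,60],[0,0,-16,0,0,0,60],[0,0,-16,0,0,0,60],[0,0,-16,0,0,0,60]]'
python3 go.py .36 -.05 .25 -30
```

```text
t: 30.23
tool_pos: [0.5154, 0.1245, 0.0651]
tool_rot: [3.033, -0.816, 0.001]
contact_force: [0.2, -0.0, 0.3]
opening: 0.065
t: 30.9
tool_pos: [0.5152, 0.1246, 0.2249]
tool_rot: [3.033, -0.816, 0.001]
contact_force: [-0.5, -0.2, -1.1]
opening: 0.0654
t 30.9 yaw -30.1 pos [0.5152 0.1246 0.2249] q1,q6 [0.1  2.19] d_cm [-4.66 22.89 -2.5 ] rot [ 0.001 -0.001 -0.002] F [-0.5 -0.2 -1.1] open 0.0654
```

```bash
python3 -m jog '[[-0.7,3.5,0,0,0,0,60],[-1.4,7,0,0,0,0,60],[-2.1,10.5,-1,0,0,0,60],[-2.8,14,-1,0,0,0,60],[-3.5,17.5,-2,0,0,0,60],[-4.2,21,-2,0,0,0,60],[-4.6,22.8,-2,0,0,0,60],[-4.6,22.8,-2,0,0,0,60]]'>/dev/null
python3 -m jog '[[0,0,0,0,0,0,60],[0,0,0,0,0,0,60],[0,0,0,0,0,0,60]]'
python3 - <<'E'
from h import *
t=np.mean([get_image('top')[:,:,::-1] for _ in range(8)],0).astype(np.uint8);s=get_image('side')[:,:,::-1]
cv2.imwrite('pics/z_top.png',t);cv2.imwrite('pics/z_side.png',s)
cv2.imwrite('pics/c7.png',np.vstack([cv2.resize(t[100:300,90:350],(520,400)),cv2.resize(s[150:340,100:350],(520,395))])[:,:520][:800] if 0 else np.hstack([cv2.resize(t[110:300,100:350],(400,304)),cv2.resize(s[150:340,100:350],(400,304))]))
E
```

```text
t: 31.82
tool_pos: [0.3586, -0.0505, 0.2415]
tool_rot: [3.031, -0.821, -0.008]
contact_force: [0.1, 0.4, -0.4]
opening: 0.0652
```

View pics/c7.png

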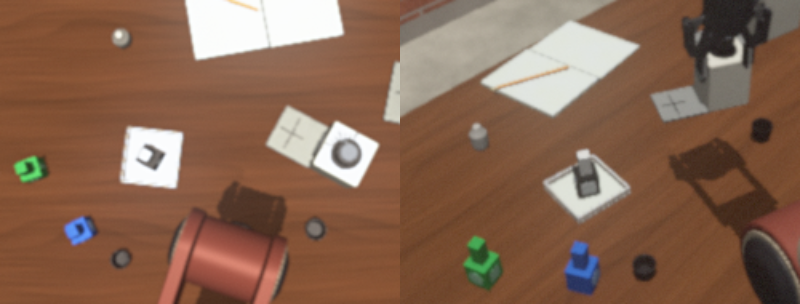

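```bash
sed "s/'avg','r1')/'avg','z')/" d.py | sed 's#pics/d.png#pics/d2.png#' > d2.py; python3 d2.py | grep top
```

```text
top new 0.151 peak 47.0 ang 45.3 r 0.0194 n 8
top new 0.119 peak 37.0 ang 51.5 r 0.0257 n 7
top old 0.151 peak 59.0 ang 6.7 r 0.0187 n 9
top old 0.119 peak 40.0 ang 8.5 r 0.0256 n 5d2.py:13: RuntimeWarning: invalid value encountered in scalar divide
  print(n,'new' if s>0 else 'old',z,'peak',w.max().round(0),'ang',((th*w).sum()/w.sum()).round(1),'r',((r*w).sum()/w.sum()).round(4),'n',(w>0).sum())
```

The block stands upright in the tray, showing its square glass to the side camera as expected. The objective and caps look unmoved, and the ring reads 44–45°. Handing in.

```bash
python3 -c "
from station import *
print(finish_job())"
```

```text
the job is handed in; nothing more can be done
None
```

The job is done and handed in at about 32 s of the 72 s allowed, with no verdict reported.

**What I did:**
- **Ring:** I turned it in two grips, about 36° and then about 2°. One regrip landed 6.6 mm off centre, so I opened, recentred and gripped again before turning.
- **Showing:** I gripped the black block by its stem. I showed the round, square and slot sides at the viewing point, holding each still for at least 1.3 s; by the arm's own readings the tool stayed within about 0.2 mm and 0.1° of target. I corrected the pose twice on arrival before the first hold.
- **Tray:** I lowered the block until it touched the floor of the tray (about 5 N), released it and backed away.

**Last checks:**
- **Ring:** the top camera reads 44.4–45.3°. The estimate from the ring's skirt disagreed at about 51°. I gave it no weight because the line on top overlaps it in that view.
- **Viewing point:** the block matched its expected outline in the side camera to about half a pixel (1–2 mm). I checked this only for the round side; the other two rest on the arm's own readings.
- **End state:** the block stands upright in the tray. The objective, both caps and the look-alikes look unmoved by eye, and the gripper touches nothing.

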